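# Fit a drive shaft through two bearings into its square drive

### The arm

A 6-joint arm with a two-finger parallel gripper is mounted at the origin on a cart in front of the work surface, level with it; the furniture and walls round the work are solid. World frame = base frame: x ahead of the robot, y to its left, z up, the work surface at z = 0. Lengths are in mm, angles in rad, forces in N, time in s.
With the tool pointing down it reaches from about 275 to 1000 mm from the base axis. Payload 8.4 kg.
Tool frame: the origin (TCP) lies on the centre line of the jaws, within the pads' length; the fingertips stand 17 mm ahead of it and the grasp point (between the pads) lies 2 mm behind it; z points along the fingers, y is the line along which they close (so a half turn about z gives the same grasp; the last joint's range is limited). The gripper opens to 85 mm and grips with 20 to 120 N. Pads are 22 mm wide; open, the fingers measure 114 mm over their backs; the gripper's body (76 mm by 85 mm) begins 54 mm behind the grasp point. The pads swing forward as they close: fully open they stand 13 mm farther back than shut.
Start: joints at [1.113, 0.353, 1.633, -0, 1.155, -0.002], TCP at [275.112, 561.196, 248.281] pointing down, gripper open.
Joint ranges: [-2.63, 2.63], [-0.92, 2.1], [0.06, 2.66], [-1.3, 4.44], [0, 2.69], [-3.02, 3.02]. Speed limits (rad/s): [2.22, 2.22, 2.79, 3.14, 3.14, 3.14].

### API

Orientations are given as [roll, pitch, yaw] about the fixed x, y, z axes, in that order (R = Rz(yaw) Ry(pitch) Rx(roll)).
In Python, from rig import r, eyes gives the robot as it stands. The module is installed in compiled form; this text tells all that it offers.
- The arm moves only by the shell command python3 -m inch 'ROWS' [FORCE]. ROWS is JSON, a list of rows, each a list of 7 numbers: the shift along the tool's x, y, z in m, then the turn, a rotation vector about the tool's x, y, z in degrees, then the closure, from -1 (fully open) to 1 (shut). In form: [[x, y, z, rx, ry, rz, gripper], ...]. A call has 1 to 8 rows; each row shifts and turns the commanded pose from where the row before left it, along the tool's axes as they then stand; what a row does not reach is not made up. A row lasts 1/10 s, in which the tool goes at most 50 mm and 8.59 degrees, less where a joint would pass 70% of its speed; a pose out of reach is approached as far as the arm can. A call with a gripper value outside its range is refused whole. The fingers move at their own pace and stop on an object; FORCE is the grip in N (left out, the last holds). Time passes only in rows, so rows that do not move let the fingers close. It gives the time, the measured TCP pose, the force, the opening and the grip force at its end, in the units of the state.
- r.sense(): the state, without advancing time (a new reading comes with each control period).
- eyes.grab_frame(name): name is "scene" or "top"; returns a dict with "img" (420x560x3 uint8, blue, green, red), "fx", "fy", "cx", "cy" (pixels), "R" (3x3) and "t" (3): a world point X has camera coordinates R X + t. Camera axes: x right, y down, z forward; pixel columns grow to the right and rows downward; lengths in mm; the calibration is good to about 2 mm. A picture is of the moment at which its call begins. There is no depth.
- r.sign_off(): hands the job in; it is judged then, once.
The state is a dict: "clock": time; "qpos": joint angles; "qvel": joint speeds; "joint_efforts": joint torques, N m; "eef_pos": TCP position; "tcp_rot": TCP orientation; "contact_force": force on the tool from outside, world axes, zero at the start; "wrist_torque": the same for the moment, N m; "opening": opening from 0.0 (shut) to 1.0 (fully open); "grasp_force": force on a finger pad.
Only numpy, scipy, OpenCV 4.12 (cv2) and the standard library are available. Lean on these libraries where they do the work, as an engineer would, in place of code of your own. Each camera call takes 0.05 s, during which the arm holds its last target. There are 200 camera calls.

### The job

Fit the long shaft to the grey bearing bracket: lift it out of the wooden stand, thread it square end first down through both bearing eyes, turn it gently until its square end finds the socket of the drive hub and drops in, and lower it fully home so that its collar sits on the upper bearing. Then swing the flat keeper bar round over the collar as far as it goes, so that the shaft cannot climb out. Use only light pressure throughout and never force the shaft, which would spoil the bushes and the socket, and leave the short shaft, the small arbor and the brush where they are.

Things in the scene. Friction and masses are not known exactly. Their poses are not given: they have to be found in the camera images.
- bracket: Grey cast bracket fixed to the bench, 156 x 104 mm foot, 140 mm high, with two bearing eyes one above the other on arms from an upright column. Origin on the bench below the bearings' common upright axis; x points from that axis to the column (55 to 91 mm away, top at 140 mm), z up.
- bearing_top (a point): Centre of the upper bearing's bore at its top face, 140 mm above the bench. The eye is 14 mm thick, 52 mm in outside diameter, with a plain bore of 17.2 mm; axes as the bracket.
- lower_bearing (a point): Centre of the lower bearing's bore at its top face, 79 mm above the bench; 14 mm thick, bore 17.2 mm. Its bronze bush is a self-aligning insert that swivels stiffly in the eye and may sit skewed by up to 9 degrees; the shaft itself eases it straight with a few newtons as it passes.
- drive_socket (a point): Centre of the drive hub's top face, 34 mm above the bench on the bearing axis, with a square socket 11.4 x 11.4 mm, 19 mm deep. The hub's angle about the axis is unknown (any) and it cannot be turned by hand, so the shaft must be turned to suit it, at most 45 degrees either way. A push of 3 to 8 N is enough; a square end jammed askew in the socket wedges with several times the push.
- keeper (a joint): Flat bar 14 x 5 mm, underside 152 mm high, turning anticlockwise (from above) to close about a post at x 34, y 17 mm in the bracket frame. 0: open, bar 1.30 rad from the bracket's -x towards +y. 1.30: closed on its stop, bar along -x over the collar, beside the neck. Starts at 0 to 0.3; 1 N at the knob moves it, and it stays put. Cannot close over a shaft not home.
- keeper_knob (a point): Top centre of the keeper's upright round knob pin: 12 mm in diameter, 29 mm tall above the bar, top 186 mm above the bench, 78 mm from the keeper's post axis.
- stand: Wooden stand fixed to the bench, block 64 x 156 x 62 mm on a 90 x 184 mm foot; origin under its centre. Two upright holes of 18.4 mm, 50 mm deep (floor 12 mm above the bench), at y -45 and +45 mm, hold the long and the short shaft, either one in either hole.
- long_shaft: Steel shaft, 200 mm, 0.35 to 0.6 kg; origin: centre of its lower end, z up. From there: square 10 x 10 mm (sides along x, y) to 16 mm; round 16 mm to 120; collar 40 mm across to 130; neck 16 to 150; hexagon to grip, 24 across flats (flats face +x, -x and every 60 degrees), to 186; stub 13 to 200. Lower end is 20 mm above the bench when home, 34 when resting on the hub's face.
- short_shaft: The short steel shaft, 142 mm long, of the same pattern with a plain round end, standing in the other hole of the stand; origin at the centre of its lower end. Leave it alone.
- arbor: Small steel arbor, 73 x 84 x 35 mm, lying behind the bracket; origin under its centre. Leave it alone.
- brush: Flat paint brush, 171 x 109 x 15 mm, lying behind the bracket; origin under its centre. Leave it alone.
Mind the look-alikes: they are no part of the job. What is shaped like the long_shaft but pink is not meant.

How it is judged:
By the outcome, as a careful person would: the job done as asked, in the order asked, and still so for the second after the job is handed in, with the robot touching nothing.
It also fails if it takes over 72 s, if anything falls off the work surface, if the arm or the gripper's body presses on something with over 40 N, if the wrist force passes 120 N, or if a joint passes its speed limit or range.

## Working session

There is one attempt and no reset: what is moved stays moved. The work goes in short steps, Python scripts to look and compute and a shell command to move; the robot and the scene stay as the last step left them, time stands still between calls to the robot, and variables do not carry over. Pictures are saved under pics/ and viewed, at most 10 in all, crops included, and the job is handed in when it is done.

```bash
mkdir -p pics
python3 - <<'E'
from rig import r,eyes
import cv2,numpy as np
for n in("scene","top"):
    f=eyes.grab_frame(n);cv2.imwrite(f"pics/{n}0.png",f["img"]);np.savez(f"pics/{n}0.npz",**f)
    R=np.array(f["R"]);print(n,f["fx"],f["fy"],f["cx"],f["cy"],np.round(R,3).tolist(),"cam at",(-R.T@np.array(f["t"])).round())
print(r.sense())
E
```

```text
scene 542.3785370166617 542.3785370166617 284.5706373834689 210.8878380145305 [[0.54, -0.842, -0.0], [-0.638, -0.409, -0.652], [0.549, 0.353, -0.758]] cam at [-148. -517. 1078.]
top 542.7799316029461 542.7799316029461 284.9663647030556 211.42332672569302 [[-0.021, -1.0, -0.011], [-0.982, 0.022, -0.185], [0.186, 0.007, -0.983]] cam at [ 343.  -86. 1228.]
{'clock': 0.1, 'qpos': array([ 1.11256101e+00,  3.53592804e-01,  1.63403443e+00, -1.92377722e-05,
        1.15520929e+00, -2.41243865e-03]), 'qvel': array([-0.00155675, -0.00033174, -0.00212475,  0.00042206,  0.0010728 ,
       -0.00068722]), 'joint_efforts': array([ 1.07389074e-03, -6.06355333e+01, -3.42824578e+01,  8.52375092e-05,
        3.92220682e-03,  3.93779737e-05]), 'eef_pos': array([274.9630986 , 560.82649801, 247.63889422]), 'tcp_rot': array([-3.14034875e+00,  1.45897678e-05,  2.68577756e+00]), 'contact_force': array([ 0.27707587, -0.18562179,  0.30148091]), 'wrist_torque': array([ 0.04659617,  0.03018037, -0.02724245]), 'grasp_force': 0.0, 'opening': 0.9996791915465525}
```

View pics/scene0.png

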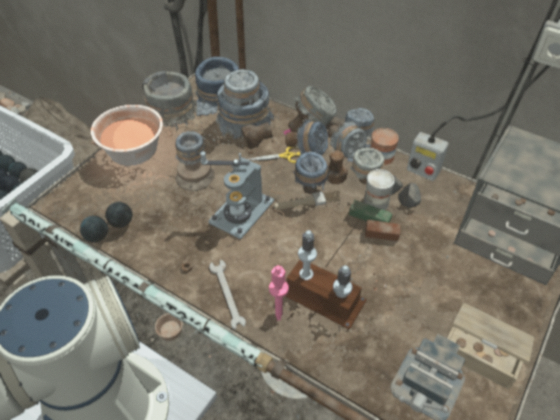

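View pics/top0.png

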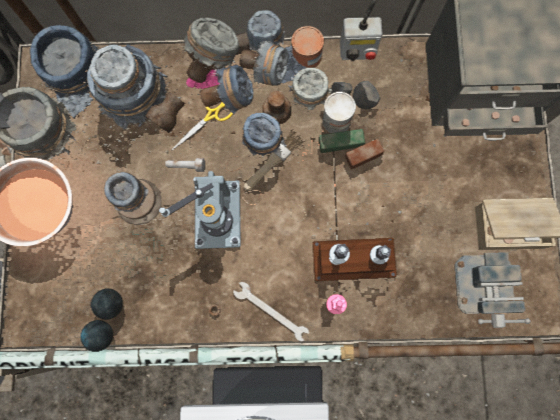

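Run:
```python
import cv2,numpy as np
a=cv2.imread("pics/top0.png")[165:260,150:260];b=cv2.imread("pics/scene0.png")[145:245,195:285]
c=cv2.imread("pics/top0.png")[225:290,305:405];d=cv2.imread("pics/scene0.png")[225:325,265:370]
def z(i,w,h):return cv2.resize(i,(w,h),interpolation=cv2.INTER_CUBIC)
h=np.zeros((600,800,3),np.uint8)
h[:380,:440]=z(a,440,380)   # x4
h[:400,440:800]=z(b,360,400) # x4
cv2.imwrite("pics/brk.png",h)
g=np.zeros((420,800,3),np.uint8);g[:260,:400]=z(c,400,260);g[:380,400:799]=z(d,399,380)
cv2.imwrite("pics/std.png",g)
```

```text
(no output)
```

View pics/brk.png

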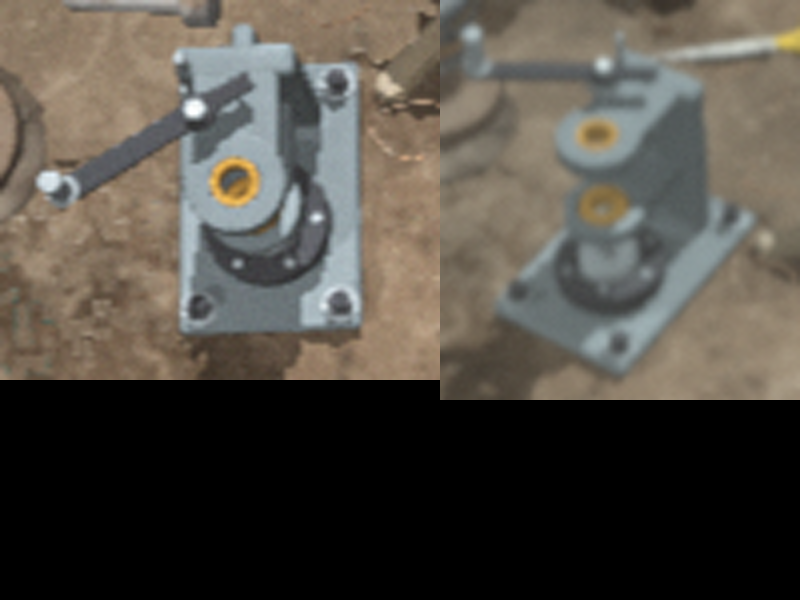

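View pics/std.png

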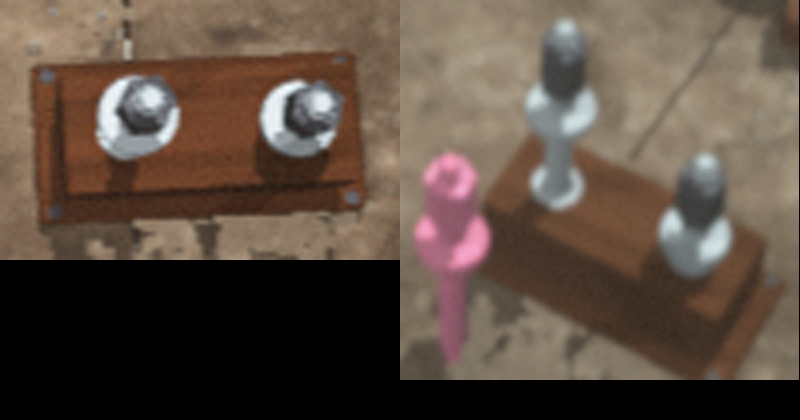

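```bash
cat > h.py <<'E'
import numpy as np,cv2
from rig import r,eyes
def load(n): return dict(np.load(f"pics/{n}.npz"))
def ray(f,u,v):
    R=np.array(f["R"]);d=R.T@np.array([(u-f["cx"])/f["fx"],(v-f["cy"])/f["fy"],1.]);return -R.T@np.array(f["t"]),d
def onz(f,u,v,z):
    c,d=ray(f,u,v);return c+d*(z-c[2])/d[2]
def tri(f,p,g,q):
    a,d=ray(f,*p);b,e=ray(g,*q);s=np.linalg.lstsq(np.c_[d,-e],b-a,rcond=None)[0]
    P,Q=a+d*s[0],b+e*s[1];return (P+Q)/2,np.linalg.norm(P-Q)
def proj(f,X):
    x=np.array(f["R"])@np.array(X,float)+np.array(f["t"]);return f["fx"]*x[0]/x[2]+f["cx"],f["fy"]*x[1]/x[2]+f["cy"]
def to(target,yaw=None):
    "tool-frame shift (m) to world target, and tool-z turn (deg)"
    s=r.sense();p=s["eef_pos"];y=s["tcp_rot"][2];d=(np.array(target)-p)/1000
    t=[d[0]*np.cos(y)+d[1]*np.sin(y),d[0]*np.sin(y)-d[1]*np.cos(y),-d[2]]
    print("pos",p.round(1),"rot",s["tcp_rot"].round(4),"F",s["contact_force"].round(1),"shift",np.round(t,4),end=" ")
    if yaw is not None: print("turn",round(-np.degrees((yaw-y+np.pi)%(2*np.pi)-np.pi),1))
    else: print()
E
python3 - <<'E'
from h import *
T,S=load("top0"),load("scene0")
def orange(f,box):
    x0,y0,x1,y1=box;h=cv2.cvtColor(f["img"][y0:y1,x0:x1],cv2.COLOR_BGR2HSV)
    m=cv2.inRange(h,(8,130,90),(28,255,255));cs,_=cv2.findContours(m,cv2.RETR_EXTERNAL,cv2.CHAIN_APPROX_NONE)
    out=[]
    for c in cs:
        if len(c)>8:
            e=cv2.fitEllipse(c);out.append((e[0][0]+x0,e[0][1]+y0,e[1],cv2.contourArea(c)))
    return out
ot=orange(T,(190,195,232,232));os_=orange(S,(222,165,250,212));print(ot,os_,sep="\n")
for o in ot:print("top z140",onz(T,o[0],o[1],140).round(1))
for o in os_:print("scene z140",onz(S,o[0],o[1],140).round(1),"z79",onz(S,o[0],o[1],79).round(1))
print("knob",tri(T,(162,210.7),S,(202.5,153)),onz(T,162,210.7,186)); print("post",onz(T,199,192,160))
print("foot R edge",onz(T,150+358/4,165+65/4,12)-onz(T,150+360/4,165+327/4,12))
print("stub",tri(T,(305+152/4,225+97/4),S,(265+166/3.8,225+26/3.8)),onz(T,343,249.2,212),onz(S,308.7,231.8,212))
print("collar",onz(S,307.6,252.5,142))
# white collar mask in top
i=T["img"][225:290,305:405];h=cv2.cvtColor(i,cv2.COLOR_BGR2HSV);m=((h[...,1]<70)).astype(np.uint8)*255
cs,_=cv2.findContours(m,cv2.RETR_EXTERNAL,cv2.CHAIN_APPROX_NONE)
for c in cs:
    if cv2.contourArea(c)>60:
        (x,y),rd=cv2.minEnclosingCircle(c);print("collar+",x+305,y+225,rd,onz(T,x+305,y+225,142).round(1))
# stand foot corners
for p in((36,66),(350,53),(366,206),(42,222)):print("foot c",onz(T,305+p[0]/4,225+p[1]/4,12).round(1))
a=cv2.resize(T["img"][236:266,325:355],(400,400),interpolation=cv2.INTER_CUBIC);b=cv2.resize(S["img"][225:265,288:328],(400,400),interpolation=cv2.INTER_CUBIC)
cv2.imwrite("pics/hex.png",np.hstack([a,b]))
E
```

```text
[(208.17620277404785, 209.95413398742676, (10.445438385009766, 10.665943145751953), 86.0)]
[]
top z140 [555.1  79.2 140. ]
knob (array([547.44246089, 163.16079562, 183.65957516]), np.float64(0.7154293775234748)) [546.74961015 162.87208248 186.        ]
post [588.61377219  94.97141843 160.        ]
foot R edge [151.94846873   0.36518069   0.        ]
stub (array([ 460.20592758, -185.72997659,  209.6354315 ]), np.float64(0.6580655655924208)) [ 460.2396976 -185.7578492  212.       ] [ 458.42126685 -186.37147095  212.        ]
collar [ 457.77483412 -186.73360428  142.        ]
collar+ 380.0 253.5 10.965956687927246 [ 458.  -266.3  142. ]
collar+ 338.5 253.5 11.510964393615723 [ 459.9 -183.3  142. ]
foot c [ 502.2 -140.8   12. ]
foot c [ 505.7 -317.8   12. ]
foot c [ 419.7 -321.8   12. ]
foot c [ 414.7 -141.5   12. ]
```

View pics/hex.png

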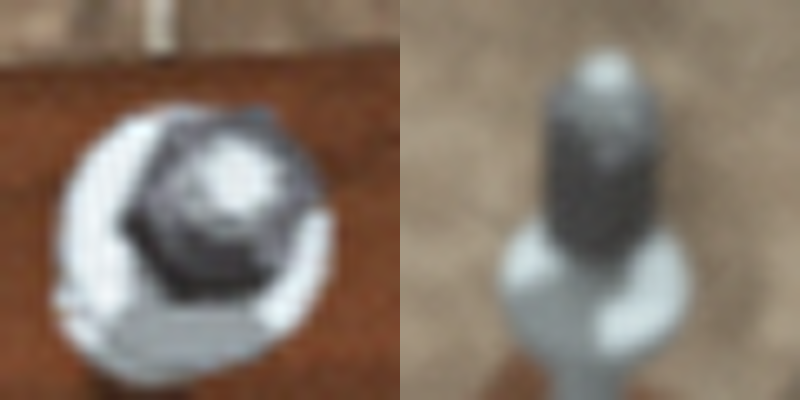

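```bash
python3 -c "
from h import *
to([460,-186,250],np.radians(95))"
```

```text
pos [275.  560.8 247.6] rot [-3.1403  0.      2.6858] F [ 0.3 -0.2  0.3] shift [-0.4949 -0.5891 -0.0024] turn 58.9
```

```bash
python3 -m inch '[[-0.031,-0.037,0,0,0,0,-1],[-0.031,-0.037,0,0,0,0,-1],[-0.031,-0.037,0,0,0,0,-1],[-0.031,-0.037,0,0,0,0,-1],[-0.031,-0.037,0,0,0,0,-1],[-0.031,-0.037,0,0,0,0,-1],[-0.031,-0.037,0,0,0,0,-1],[-0.031,-0.037,0,0,0,0,-1]]' 40
python3 -m inch '[[-0.031,-0.037,0,0,0,0,-1],[-0.031,-0.037,0,0,0,0,-1],[-0.031,-0.037,0,0,0,0,-1],[-0.031,-0.037,0,0,0,0,-1],[-0.031,-0.037,0,0,0,0,-1],[-0.031,-0.037,0,0,0,0,-1],[-0.031,-0.037,0,0,0,0,-1],[-0.031,-0.037,0,0,0,0,-1]]'
python3 -m inch '[[0,0,0,0,0,7.5,-1],[0,0,0,0,0,7.5,-1],[0,0,0,0,0,7.5,-1],[0,0,0,0,0,7.5,-1],[0,0,0,0,0,7.5,-1],[0,0,0,0,0,7.5,-1],[0,0,0,0,0,7,-1],[0,0,0,0,0,7,-1]]'
python3 -c "
from h import *
to([460,-186,180],np.radians(95))"
```

```text
clock: 0.9
eef_pos: [367.4, 184.4, 248.2]
tcp_rot: [3.141, 0.0, 2.686]
contact_force: [1.4, -0.7, 0.3]
opening: 1.007
grasp_force: 0.0
clock: 1.7
eef_pos: [459.8, -190.8, 248.2]
tcp_rot: [3.141, -0.0, 2.685]
contact_force: [1.0, 1.3, -0.3]
opening: 0.999
grasp_force: 0.0
clock: 2.5
eef_pos: [459.6, -188.6, 248.0]
tcp_rot: [-3.141, -0.0, 1.651]
contact_force: [-0.4, -0.3, -0.4]
opening: 1.001
grasp_force: 0.0
pos [ 459.6 -188.6  248. ] rot [-3.141e+00 -3.000e-04  1.651e+00] F [-0.4 -0.3 -0.4] shift [0.0026 0.0006 0.068 ] turn -0.4
```

```bash
python3 -m inch '[[0.0026,0.0006,0.017,0,0,0,-1],[0,0,0.017,0,0,0,-1],[0,0,0.017,0,0,0,-1],[0,0,0.017,0,0,0,-1],[0,0,0,0,0,0,0],[0,0,0,0,0,0,0.3],[0,0,0,0,0,0,0.6],[0,0,0,0,0,0,1]]' 60
python3 -m inch '[[0,0,0,0,0,0,1],[0,0,0,0,0,0,1],[0,0,0,0,0,0,1],[0,0,0,0,0,0,1]]'
python3 -c "
from h import *
to([460,-186,180],np.radians(95));s=r.sense();print(s['wrist_torque'],s['opening']*85)
for n in('scene','top'):
    f=eyes.grab_frame(n);np.savez(f'pics/{n}1.npz',**f)"
```

```text
clock: 3.3
eef_pos: [460.8, -186.3, 181.2]
tcp_rot: [3.14, 0.001, 1.656]
contact_force: [0.5, -0.3, 0.5]
opening: 0.329
grasp_force: 0.0
clock: 3.7
eef_pos: [460.5, -186.3, 181.3]
tcp_rot: [3.141, 0.001, 1.656]
contact_force: [-1.8, 0.1, 5.8]
opening: 0.275
grasp_force: 58.5
pos [ 460.5 -186.3  181.3] rot [3.1409e+00 7.0000e-04 1.6562e+00] F [-1.8  0.1  5.8] shift [ 0.0003 -0.0004  0.0013] turn -0.1
[-0.02762769  0.53827987 -0.03097824] 23.357795549937762
```

```bash
python3 -m inch '[[0,0,-0.005,0,0,0,1],[0,0,-0.015,0,0,0,1],[0,0,-0.02,0,0,0,1],[0,0,-0.025,0,0,0,1],[0,0,-0.025,0,0,0,1],[0,0,-0.025,0,0,0,1],[0,0,-0.025,0,0,0,1],[0,0,-0.012,0,0,0,1]]'
python3 -c "
from h import *
to([555,79,333],np.radians(95));s=r.sense();print(s['wrist_torque'],s['opening']*85)"
```

```text
clock: 4.6
eef_pos: [460.6, -186.2, 334.4]
tcp_rot: [3.139, 0.001, 1.656]
contact_force: [-0.5, -0.3, -6.0]
opening: 0.273
grasp_force: 59.8
pos [ 460.6 -186.2  334.4] rot [3.1395e+00 1.0000e-03 1.6561e+00] F [-0.5 -0.3 -6. ] shift [0.2562 0.1166 0.0014] turn -0.1
[-0.03902405 -0.03526232  0.07685268] 23.168510973701498
```

```bash
python3 -m inch '[[0.02,0.009,0,0,0,0,1],[0.036,0.0165,0,0,0,0,1],[0.04,0.0182,0,0,0,0,1],[0.04,0.0182,0,0,0,0,1],[0.04,0.0182,0,0,0,0,1],[0.04,0.0182,0,0,0,0,1],[0.03,0.0136,0,0,0,0,1],[0.0102,0.0047,0,0,0,0,1]]'
python3 -m inch '[[0,0,0,0,0,0,1],[0,0,0,0,0,0,1]]'
python3 - <<'E'
from h import *
to([555.1,79.2,333],np.radians(95))
for n in('scene','top'):
    f=eyes.grab_frame(n);np.savez(f'pics/{n}2.npz',**f)
    if n=='scene':a=f['img'][110:250,190:290]
    else:b=f['img'][150:250,150:250]
cv2.imwrite('pics/over.png',np.hstack([cv2.resize(a,(400,560),interpolation=cv2.INTER_CUBIC),cv2.copyMakeBorder(cv2.resize(b,(400,400),interpolation=cv2.INTER_CUBIC),0,160,0,0,cv2.BORDER_CONSTANT)]))
E
```

```text
clock: 5.4
eef_pos: [554.9, 82.1, 331.3]
tcp_rot: [-3.14, -0.001, 1.659]
contact_force: [1.7, 0.7, -6.3]
opening: 0.277
grasp_force: 59.9
clock: 5.6
eef_pos: [554.0, 78.5, 331.6]
tcp_rot: [-3.14, 0.001, 1.656]
contact_force: [-0.3, -0.8, -5.7]
opening: 0.27
grasp_force: 59.9
pos [554.   78.5 331.6] rot [-3.1400e+00  8.0000e-04  1.6564e+00] F [-0.3 -0.8 -5.7] shift [ 0.0006  0.0011 -0.0014] turn -0.1
```

View pics/over.png

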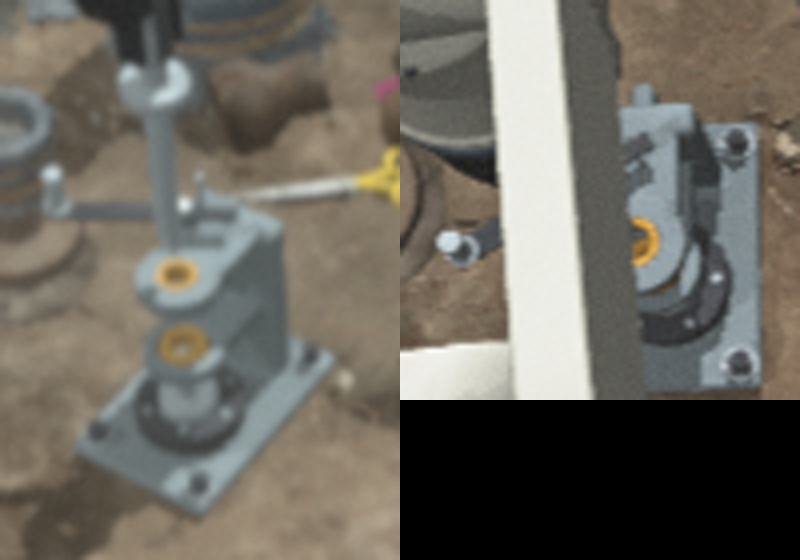

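Run:
```python
from h import *
S=load('scene2');T=load('top0');print('tmp')
h=cv2.cvtColor(S['img'],cv2.COLOR_BGR2HSV)
for nm,(y0,y1) in dict(up=(168,188),lo=(188,205)).items():
    m=np.zeros(h.shape[:2],np.uint8);m[y0:y1,222:246]=cv2.inRange(h[y0:y1,222:246],(10,90,60),(30,255,255))
    c=max(cv2.findContours(m,cv2.RETR_EXTERNAL,cv2.CHAIN_APPROX_NONE)[0],key=len)
    e=cv2.fitEllipse(c);print(nm,np.round(e[0],2),np.round(e[1],1),onz(S,*e[0],140 if nm=='up' else 79).round(1))
print('expected px of bearing',np.round(proj(S,(555.1,79.2,140)),2),'lower',np.round(proj(S,(555.1,79.2,79)),2))
for z in(162.3,178,220,260):print('axis',z,np.round(proj(S,(554.,78.5,z)),2))
g=cv2.cvtColor(S['img'],cv2.COLOR_BGR2GRAY)
for v in(140,145,150,155,160,165,168,170,172,174):print(v,g[v,222:244])
```

```text
tmp
up [233.87 178.21] [5.1 8.7] [552.9  77.6 140. ]
lo [235.29 195.83] [ 7.9 11.1] [551.   77.3  79. ]
expected px of bearing [233.89 177.4 ] lower [235.63 194.49]
axis 162.3 [233.18 171.23]
axis 178 [232.7  166.51]
axis 220 [231.37 153.44]
axis 260 [230.03 140.36]
140 [ 77  80  83  96 112 121 119 115 110 105 101  90  82  80  77  78  81  83
  83  86  83  78]
145 [119 118 116 113 114 121 118 118 116 110 107 106 103  96  87  80  77  77
  74  79  80  79]
150 [124 124 122 124 125 124 122 120 114 111 108 114 117 117 118 120 120 123
 128 127 125 124]
155 [132 130 128 125 125 124 126 122 117 112 111 113 119 127 127 125 133 136
 132 127 126 126]
160 [119 119 119 120 121 123 127 125 122 112 111 119 162 212 216 185 148 125
 125 144 156 159]
165 [111 111 110 107 107 110 116 121 125 118 112 109 107  99  92  87  92 107
 122 127 129 129]
168 [126 126 127 126 125 126 125 126 124 119 116 110 111 116 115 114 118 129
 138 142 144 142]
170 [125 123 123 122 125 124 123 126 129 127 118 112 115 117 116 112 116 118
 119 121 119 118]
172 [127 127 128 127 130 139 147 149 146 145 138 130 139 147 151 152 151 153
 153 152 153 153]
174 [134 134 135 143 154 166 170 174 172 174 172 167 170 173 179 180 177 177
 178 177 175 172]
```

Run:
```python
from h import *
S=load('scene2');i=S['img'].astype(int);br=i[...,0]-i[...,2]
for v in list(range(138,180,3)):print(v,br[v,220:246])
m=((br>-8)).astype(np.uint8)*255
# collar bright mask
h=cv2.cvtColor(S['img'],cv2.COLOR_BGR2HSV);m=np.zeros_like(m);w=(slice(115,142),slice(212,246));m[w]=cv2.inRange(h[w],(0,0,95),(180,75,255))
c=max(cv2.findContours(m,cv2.RETR_EXTERNAL,cv2.CHAIN_APPROX_NONE)[0],key=len);print('collar box',cv2.boundingRect(c))
for z in(282.3,287,292.3):print(z,np.round(proj(S,(554,78.5,z)),1))
```

```text
138 [-22 -19 -12  -5   0   3   7  10  10  10   8   8   4   1  -4  -4  -6  -9
 -12 -14 -12 -13 -12 -13 -17 -18]
141 [-20 -18 -19 -20 -17  -8   5   9  10   8   9   8   4  -6 -13 -16 -17 -18
 -19 -18 -17 -17 -16 -16 -18 -18]
144 [-25 -24 -22 -20 -22 -17  -6   5  10   7   9   7   3  -8 -16 -19 -19 -17
 -17 -19 -18 -18 -16 -17 -19 -19]
147 [-26 -29 -27 -28 -27 -26 -16  -1   8  10   8   8   5  -3 -17 -25 -25 -24
 -21 -20 -20 -18 -17 -20 -23 -24]
150 [-30 -29 -28 -29 -28 -28 -17  -2   7  11   8   8   7  -2 -18 -24 -27 -27
 -26 -25 -27 -27 -28 -27 -27 -28]
153 [-29 -29 -28 -28 -29 -26 -19  -5   5   9  10   9   7  -4 -17 -24 -26 -23
 -15  -5  -7 -18 -26 -29 -28 -28]
156 [-30 -28 -27 -30 -29 -30 -26 -17   0   7   9   8   6   0 -10 -22 -27 -26
 -18  -4   1 -10 -18 -24 -28 -28]
159 [-24 -24 -23 -23 -23 -24 -23 -15  -1   7  10  10   8   6  -2  -7  -7  -7
  -8   2  10  15  15  15  13   8]
162 [ 6  6  6  5  6  6  7  6  8  9  8  9  8  9  9  7  8  8  8  8  8  9 11 11
 11 11]
165 [-17 -18 -18 -16 -17 -18 -18 -14  -8   3   8   7   8   8   7   6   6   5
   7   8  11  13  14  13  13  13]
168 [-27 -27 -27 -27 -27 -27 -28 -26 -21  -8   3   8   6   8   7   8  10   9
  10  12  15  17  16  15  16  17]
171 [-29 -29 -28 -28 -27 -29 -27 -25 -20 -12   2   8   9   9   9  13  13  13
  13  14  13  13  14  13  13  16]
174 [-29 -30 -29 -30 -24 -13   1  11  16  13   4  -8 -21 -31 -29 -20 -16  -3
   8  16  21  22  20  21  21  21]
177 [-29 -31 -29 -16   4  16  21  18  -2 -44 -79 -82 -75 -70 -69 -74 -85 -92
 -80 -35   4  18  19  19  19  16]
collar box (212, 115, 34, 27)
282.3 [229.3 132.8]
287 [229.1 131.2]
292.3 [228.9 129.3]
```

```bash
python3 -c "
from h import *
to([555.2,77,313])"
```

```text
pos [554.1  78.  332. ] rot [-3.1408e+00  5.0000e-04  1.6550e+00] F [ 1.   0.1 -4.5] shift [-0.0011  0.001   0.019 ]
```

```bash
python3 -m inch '[[-0.0011,0.001,0.006,0,0,0,1],[0,0,0.007,0,0,0,1],[0,0,0.006,0,0,0,1],[0,0,0.002,0,0,0,1],[0,0,0.002,0,0,0,1],[0,0,0.001,0,0,0,1]]'
python3 -m inch '[[0,0,0.001,0,0,0,1],[0,0,0.001,0,0,0,1],[0,0,0.001,0,0,0,1],[0,0,0,0,0,0,1]]'
```

```text
clock: 6.3
eef_pos: [555.7, 78.1, 308.1]
tcp_rot: [-3.141, 0.0, 1.656]
contact_force: [0.8, -0.3, -6.0]
opening: 0.269
grasp_force: 59.8
clock: 6.7
eef_pos: [555.7, 78.2, 305.2]
tcp_rot: [-3.142, -0.0, 1.656]
contact_force: [0.2, 0.1, -6.1]
opening: 0.269
grasp_force: 59.8
```

```bash
python3 -m inch '[[0,0,0.002,0,0,0,1],[0,0,0.002,0,0,0,1],[0,0,0.002,0,0,0,1],[0,0,0.002,0,0,0,1],[0,0,0,0,0,0,1]]'
python3 -m inch '[[0,0,0.001,0,0,0,1],[0,0,0.001,0,0,0,1],[0,0,0.001,0,0,0,1],[0,0,0.001,0,0,0,1],[0,0,0,0,0,0,1]]'
```

```text
clock: 7.2
eef_pos: [555.5, 78.1, 296.9]
tcp_rot: [-3.141, 0.0, 1.656]
contact_force: [-0.5, 0.6, -5.6]
opening: 0.27
grasp_force: 59.8
clock: 7.7
eef_pos: [555.6, 78.1, 293.1]
tcp_rot: [-3.141, 0.0, 1.656]
contact_force: [-0.4, 0.1, -5.9]
opening: 0.271
grasp_force: 59.8
```

```bash
python3 -m inch '[[0,0,0.001,0,0,0,1],[0,0,0.001,0,0,0,1],[0,0,0,0,0,0,1]]'
python3 -m inch '[[0,0,0.001,0,0,0,1],[0,0,0.001,0,0,0,1],[0,0,0,0,0,0,1]]'
```

```text
clock: 8.0
eef_pos: [555.7, 78.1, 291.3]
tcp_rot: [-3.142, 0.0, 1.656]
contact_force: [0.0, -0.6, -5.3]
opening: 0.271
grasp_force: 60.1
clock: 8.3
eef_pos: [555.6, 78.0, 289.0]
tcp_rot: [-3.141, 0.0, 1.656]
contact_force: [-0.7, -1.0, -5.8]
opening: 0.27
grasp_force: 60.0
```

```bash
python3 -m inch '[[0,0,0.001,0,0,0,1],[0,0,0.001,0,0,0,1],[0,0,0.001,0,0,0,1],[0,0,0,0,0,0,1]]'
python3 -m inch '[[0,0,0.001,0,0,0,1],[0,0,0.001,0,0,0,1],[0,0,0.001,0,0,0,1],[0,0,0,0,0,0,1]]'
python3 -m inch '[[0,0,0.001,0,0,0,1],[0,0,0.001,0,0,0,1],[0,0,0.001,0,0,0,1],[0,0,0,0,0,0,1]]'; python3 -c "
from h import *
print(r.sense()['wrist_torque'])"
```

```text
clock: 8.7
eef_pos: [555.6, 78.1, 286.0]
tcp_rot: [-3.141, 0.0, 1.656]
contact_force: [-1.2, -2.2, -3.9]
opening: 0.267
grasp_force: 60.0
clock: 9.1
eef_pos: [555.6, 78.1, 283.1]
tcp_rot: [-3.141, 0.0, 1.656]
contact_force: [-1.3, -1.8, -6.0]
opening: 0.27
grasp_force: 60.0
clock: 9.5
eef_pos: [555.6, 78.1, 280.1]
tcp_rot: [-3.141, 0.0, 1.656]
contact_force: [-0.8, -0.9, -5.5]
opening: 0.274
grasp_force: 60.1
[-0.48281819  0.347703    0.04891307]
```

```bash
python3 -m inch '[[-0.0005,-0.0003,0.002,0,0,0,1],[0,0,0.002,0,0,0,1],[0,0,0.002,0,0,0,1],[0,0,0.002,0,0,0,1],[0,0,0.002,0,0,0,1],[0,0,0.002,0,0,0,1],[0,0,0.002,0,0,0,1]]'
python3 -m inch '[[0,0,0.002,0,0,0,1],[0,0,0.002,0,0,0,1],[0,0,0.002,0,0,0,1],[0,0,0.002,0,0,0,1],[0,0,0.002,0,0,0,1],[0,0,0.002,0,0,0,1],[0,0,0.001,0,0,0,1],[0,0,0,0,0,0,1]]'; python3 -c "
from h import *
print(r.sense()['wrist_torque'])"
```

```text
clock: 10.2
eef_pos: [555.5, 77.7, 266.1]
tcp_rot: [3.142, -0.0, 1.656]
contact_force: [-0.9, 0.1, -3.7]
opening: 0.272
grasp_force: 60.0
clock: 11.0
eef_pos: [555.4, 77.6, 253.0]
tcp_rot: [-3.141, 0.0, 1.656]
contact_force: [-1.0, 0.1, -5.7]
opening: 0.27
grasp_force: 59.9
[-0.13550174  0.13832468 -0.01001768]
```

```bash
python3 -m inch '[[0,-0.0003,0.001,0,0,0,1],[0,0,0.002,0,0,0,1],[0,0,0.002,0,0,0,1],[0,0,0.002,0,0,0,1],[0,0,0.001,0,0,0,1],[0,0,0,0,0,0,1]]'
python3 -m inch '[[0,0,0.001,0,0,0,1],[0,0,0.001,0,0,0,1],[0,0,0.001,0,0,0,1],[0,0,0.001,0,0,0,1],[0,0,0.001,0,0,0,1],[0,0,0,0,0,0,1]]'
python3 -m inch '[[0,0,0.001,0,0,0,1],[0,0,0.001,0,0,0,1],[0,0,0.001,0,0,0,1],[0,0,0.001,0,0,0,1],[0,0,0.001,0,0,0,1],[0,0,0,0,0,0,1]]'
```

```text
clock: 11.6
eef_pos: [555.2, 77.6, 245.0]
tcp_rot: [-3.141, -0.0, 1.656]
contact_force: [0.1, -0.9, -5.7]
opening: 0.276
grasp_force: 59.9
clock: 12.2
eef_pos: [555.2, 77.6, 240.1]
tcp_rot: [-3.142, -0.0, 1.656]
contact_force: [-0.3, -0.5, -6.3]
opening: 0.267
grasp_force: 59.9
clock: 12.8
eef_pos: [555.1, 77.6, 235.1]
tcp_rot: [-3.141, -0.0, 1.656]
contact_force: [-0.1, 0.1, -6.7]
opening: 0.272
grasp_force: 59.9
```

```bash
python3 -m inch '[[0,0,0.001,0,0,0,1],[0,0,0.001,0,0,0,1],[0,0,0.001,0,0,0,1],[0,0,0,0,0,0,1]]'
python3 -m inch '[[0,0,0.001,0,0,0,1],[0,0,0.001,0,0,0,1],[0,0,0,0,0,0,1]]'
python3 -m inch '[[0,0,0.001,0,0,0,1],[0,0,0.001,0,0,0,1],[0,0,0,0,0,0,1]]'; python3 -c "
from h import *
print(r.sense()['wrist_torque'])"
```

```text
clock: 13.2
eef_pos: [555.1, 77.6, 232.1]
tcp_rot: [-3.141, 0.0, 1.656]
contact_force: [-0.3, 0.8, -5.2]
opening: 0.271
grasp_force: 59.9
clock: 13.5
eef_pos: [555.1, 77.6, 230.1]
tcp_rot: [-3.141, 0.0, 1.656]
contact_force: [0.4, -1.4, -6.3]
opening: 0.27
grasp_force: 59.9
clock: 13.8
eef_pos: [555.2, 77.6, 228.1]
tcp_rot: [-3.142, 0.0, 1.656]
contact_force: [-0.2, -0.6, -6.2]
opening: 0.271
grasp_force: 59.9
[-0.14430567  0.02710307 -0.02126718]
```

```bash
python3 -m inch '[[0,0,0.001,0,0,0,1],[0,0,0.001,0,0,0,1],[0,0,0.001,0,0,0,1],[0,0,0.001,0,0,0,1],[0,0,0,0,0,0,1]]'
python3 -m inch '[[0,0,0.001,0,0,0,1],[0,0,0.001,0,0,0,1],[0,0,0.001,0,0,0,1],[0,0,0.001,0,0,0,1],[0,0,0,0,0,0,1]]'
python3 -m inch '[[0,0,0.001,0,0,0,1],[0,0,0.001,0,0,0,1],[0,0,0.001,0,0,0,1],[0,0,0.001,0,0,0,1],[0,0,0,0,0,0,1]]'; python3 -c "
from h import *
print(r.sense()['wrist_torque'])"
```

```text
clock: 14.3
eef_pos: [555.1, 77.6, 224.1]
tcp_rot: [-3.141, -0.0, 1.656]
contact_force: [0.1, -0.4, -6.1]
opening: 0.271
grasp_force: 59.9
clock: 14.8
eef_pos: [555.1, 77.6, 220.1]
tcp_rot: [-3.141, -0.0, 1.656]
contact_force: [-0.4, 0.2, -5.4]
opening: 0.272
grasp_force: 59.9
clock: 15.3
eef_pos: [555.1, 77.6, 216.1]
tcp_rot: [-3.141, 0.0, 1.656]
contact_force: [0.0, -1.7, -6.8]
opening: 0.273
grasp_force: 59.9
[-0.14797598  0.04312868 -0.01708825]
```

```bash
python3 -m inch '[[0,0,0.001,0,0,0,1],[0,0,0.001,0,0,0,1],[0,0,0.001,0,0,0,1],[0,0,0.001,0,0,0,1],[0,0,0.001,0,0,0,1],[0,0,0.001,0,0,0,1],[0,0,0,0,0,0,1]]'
python3 -m inch '[[0,0,0.001,0,0,0,1],[0,0,0.001,0,0,0,1],[0,0,0.001,0,0,0,1],[0,0,0,0,0,0,1]]'
python3 -m inch '[[0,0,0.001,0,0,0,1],[0,0,0.001,0,0,0,1],[0,0,0,0,0,0,1]]'
```

```text
clock: 16.0
eef_pos: [555.1, 77.6, 210.1]
tcp_rot: [-3.141, 0.0, 1.656]
contact_force: [-0.6, -0.4, -5.7]
opening: 0.268
grasp_force: 60.0
clock: 16.4
eef_pos: [555.1, 77.6, 207.1]
tcp_rot: [-3.141, 0.0, 1.656]
contact_force: [-0.3, -1.7, -5.7]
opening: 0.269
grasp_force: 60.0
clock: 16.7
eef_pos: [555.1, 77.6, 205.1]
tcp_rot: [-3.141, 0.0, 1.656]
contact_force: [-1.0, -1.3, -5.9]
opening: 0.273
grasp_force: 60.0
```

```bash
python3 -m inch '[[0,0,0.001,0,0,0,1],[0,0,0,0,0,0,1]]'
python3 -m inch '[[0,0,0.0005,0,0,0,1],[0,0,0,0,0,0,1]]'
python3 -m inch '[[0,0,0.0005,0,0,0,1],[0,0,0,0,0,0,1]]'
```

```text
clock: 16.9
eef_pos: [555.1, 77.6, 204.2]
tcp_rot: [-3.141, 0.0, 1.656]
contact_force: [-0.7, -0.8, -5.9]
opening: 0.265
grasp_force: 60.0
clock: 17.1
eef_pos: [555.2, 77.6, 203.8]
tcp_rot: [3.142, 0.0, 1.656]
contact_force: [-1.0, -0.3, -5.8]
opening: 0.265
grasp_force: 60.0
clock: 17.3
eef_pos: [555.1, 77.6, 203.3]
tcp_rot: [-3.142, -0.0, 1.656]
contact_force: [-1.6, -1.4, -5.0]
opening: 0.272
grasp_force: 60.0
```

```bash
python3 -m inch '[[0,0,0.0005,0,0,0,1],[0,0,0,0,0,0,1]]'
```

```text
clock: 17.5
eef_pos: [555.2, 77.6, 203.0]
tcp_rot: [3.141, 0.0, 1.656]
contact_force: [-2.2, -1.2, -1.4]
opening: 0.269
grasp_force: 60.4
```

```bash
python3 -m inch '[[0,0,0.0001,0,0,3,1],[0,0,0,0,0,0,1]]'
python3 -m inch '[[0,0,0,0,0,3,1],[0,0,0,0,0,0,1]]'
python3 -m inch '[[0,0,0,0,0,3,1],[0,0,0,0,0,0,1]]'
```

```text
clock: 17.7
eef_pos: [555.1, 77.5, 202.8]
tcp_rot: [-3.141, 0.0, 1.603]
contact_force: [-1.7, -1.6, -0.6]
opening: 0.267
grasp_force: 60.4
clock: 17.9
eef_pos: [555.0, 77.6, 202.7]
tcp_rot: [-3.141, 0.0, 1.552]
contact_force: [-1.9, -1.5, -1.8]
opening: 0.268
grasp_force: 60.3
clock: 18.1
eef_pos: [555.0, 77.5, 202.5]
tcp_rot: [-3.141, 0.0, 1.5]
contact_force: [-1.5, -2.2, -4.7]
opening: 0.271
grasp_force: 60.1
```

```bash
python3 -m inch '[[0,0,0.0004,0,0,0,1],[0,0,0,0,0,0,1]]'
python3 -m inch '[[0,0,0,0,0,3,1],[0,0,0,0,0,0,1]]'
```

```text
clock: 18.3
eef_pos: [555.1, 77.5, 202.2]
tcp_rot: [-3.141, 0.0, 1.501]
contact_force: [-2.0, -2.4, -3.8]
opening: 0.269
grasp_force: 60.2
clock: 18.5
eef_pos: [554.9, 77.5, 202.1]
tcp_rot: [-3.141, 0.0, 1.447]
contact_force: [-2.8, -1.6, -4.1]
opening: 0.269
grasp_force: 60.2
```

```bash
python3 -m inch '[[0,0,0.0005,0,0,0,1],[0,0,0,0,0,0,1]]'
python3 -m inch '[[0,0,0.0005,0,0,0,1],[0,0,0,0,0,0,1]]'; python3 -c "
from h import *
print(r.sense()['wrist_torque'])"
```

```text
clock: 18.7
eef_pos: [555.0, 77.5, 201.7]
tcp_rot: [-3.141, 0.0, 1.448]
contact_force: [-3.3, -3.1, -3.3]
opening: 0.272
grasp_force: 60.3
clock: 18.9
eef_pos: [555.0, 77.5, 201.3]
tcp_rot: [-3.141, 0.0, 1.447]
contact_force: [-4.6, -3.2, -1.2]
opening: 0.27
grasp_force: 60.4
[-0.64702534  0.84850985  0.0282888 ]
```

```bash
python3 -m inch '[[-0.0006,-0.0006,0,0,0,0,1],[0,0,0,0,0,0,1]]'
python3 -m inch '[[0,0,0.0005,0,0,0,1],[0,0,0,0,0,0,1]]';python3 -c "
from h import *
print(r.sense()['wrist_torque'])"
```

```text
clock: 19.1
eef_pos: [554.8, 77.3, 201.3]
tcp_rot: [3.141, -0.001, 1.447]
contact_force: [-0.5, -0.7, -5.7]
opening: 0.273
grasp_force: 60.0
clock: 19.3
eef_pos: [554.8, 77.2, 200.8]
tcp_rot: [3.141, -0.0, 1.447]
contact_force: [-0.9, -0.7, -4.8]
opening: 0.271
grasp_force: 60.0
[-0.32073578  0.10787956 -0.05687588]
```

```bash
python3 -m inch '[[0,0,0.0005,0,0,0,1],[0,0,0.0005,0,0,0,1],[0,0,0,0,0,0,1]]'
python3 -m inch '[[0,0,0.0005,0,0,0,1],[0,0,0.0005,0,0,0,1],[0,0,0,0,0,0,1]]';python3 -c "
from h import *
print(r.sense()['wrist_torque'])"
```

```text
clock: 19.6
eef_pos: [554.7, 77.1, 199.8]
tcp_rot: [3.141, -0.0, 1.447]
contact_force: [0.2, -0.7, -4.7]
opening: 0.271
grasp_force: 60.0
clock: 19.9
eef_pos: [554.6, 77.1, 198.8]
tcp_rot: [3.141, -0.0, 1.447]
contact_force: [0.1, -0.0, -4.9]
opening: 0.268
grasp_force: 60.0
[-0.15767488 -0.14148739 -0.01453347]
```

```bash
python3 -m inch '[[0,0,0.001,0,0,0,1],[0,0,0.001,0,0,0,1],[0,0,0,0,0,0,1]]'
python3 -m inch '[[0,0,0.001,0,0,0,1],[0,0,0.001,0,0,0,1],[0,0,0,0,0,0,1]]'
python3 -m inch '[[0,0,0.001,0,0,0,1],[0,0,0.001,0,0,0,1],[0,0,0,0,0,0,1]]'; python3 -c "
from h import *
print(r.sense()['wrist_torque'])"
```

```text
clock: 20.2
eef_pos: [554.6, 77.1, 196.7]
tcp_rot: [3.141, -0.0, 1.447]
contact_force: [1.4, -0.5, -5.7]
opening: 0.27
grasp_force: 60.0
clock: 20.5
eef_pos: [554.6, 77.1, 194.7]
tcp_rot: [3.141, 0.0, 1.447]
contact_force: [0.8, -0.3, -4.7]
opening: 0.271
grasp_force: 60.1
clock: 20.8
eef_pos: [554.6, 77.1, 192.7]
tcp_rot: [3.141, -0.0, 1.447]
contact_force: [0.4, -0.7, -3.9]
opening: 0.27
grasp_force: 60.1
[-0.17503363 -0.23827881 -0.01471996]
```

```bash
python3 -m inch '[[0,0,0.001,0,0,0,1],[0,0,0.001,0,0,0,1],[0,0,0,0,0,0,1]]'
python3 -m inch '[[0,0,0.0005,0,0,0,1],[0,0,0.0005,0,0,0,1],[0,0,0,0,0,0,1]]'
```

```text
clock: 21.1
eef_pos: [554.6, 77.1, 190.7]
tcp_rot: [3.141, -0.0, 1.447]
contact_force: [0.5, -1.0, -2.9]
opening: 0.265
grasp_force: 60.2
clock: 21.4
eef_pos: [554.5, 77.1, 189.8]
tcp_rot: [3.141, -0.0, 1.447]
contact_force: [0.2, -1.1, -2.2]
opening: 0.274
grasp_force: 60.3
```

```bash
python3 -m inch '[[0,0,0.0005,0,0,0,1],[0,0,0,0,0,0,1]]'
```

```text
clock: 21.6
eef_pos: [554.6, 77.1, 189.4]
tcp_rot: [3.141, -0.0, 1.447]
contact_force: [0.2, -0.7, -0.5]
opening: 0.276
grasp_force: 60.6
```

```bash
python3 -m inch '[[0,0,0.0005,0,0,0,1],[0,0,0,0,0,0,1]]'
python3 -m inch '[[0,0,0.0002,0,0,0,1],[0,0,0,0,0,0,1]]'
```

```text
clock: 21.8
eef_pos: [554.6, 77.1, 189.4]
tcp_rot: [3.141, -0.0, 1.447]
contact_force: [-1.5, -1.2, 4.7]
opening: 0.275
grasp_force: 61.3
clock: 22.0
eef_pos: [554.6, 77.1, 189.4]
tcp_rot: [3.141, -0.0, 1.447]
contact_force: [-3.0, -1.3, 6.5]
opening: 0.272
grasp_force: 61.5
```

```bash
python3 -m inch '[[0,0,-0.0006,0,0,0,1],[0,0,0,0,0,0,0.3],[0,0,0,0,0,0,0.1],[0,0,0,0,0,0,0.1],[0,0,0,0,0,0,0.1],[0,0,0,0,0,0,0.1]]'
python3 -m inch '[[0,0,-0.005,0,0,0,0.1],[0,0,-0.015,0,0,0,0.1],[0,0,-0.02,0,0,0,0.1],[0,0,-0.025,0,0,0,0.1],[0,0,0,0,0,0,0.1]]'
python3 - <<'E'
from h import *
to([0,0,0])
f=eyes.grab_frame('scene');np.savez('pics/scene3.npz',**f)
cv2.imwrite('pics/home.png',cv2.resize(f['img'][120:240,180:290],(770,588)[:2],interpolation=cv2.INTER_CUBIC)[:600])
E
```

```text
clock: 22.6
eef_pos: [554.5, 77.1, 189.1]
tcp_rot: [-3.142, -0.0, 1.447]
contact_force: [1.1, -1.0, -0.8]
opening: 0.448
grasp_force: 0.0
clock: 23.1
eef_pos: [556.4, 77.3, 257.8]
tcp_rot: [3.136, -0.001, 1.447]
contact_force: [0.3, -0.5, -0.1]
opening: 0.45
grasp_force: 0.0
pos [556.4  77.3 257.8] rot [ 3.1361e+00 -1.4000e-03  1.4466e+00] F [ 0.3 -0.5 -0.1] shift [-0.1456 -0.5425  0.2578]
```

View pics/home.png

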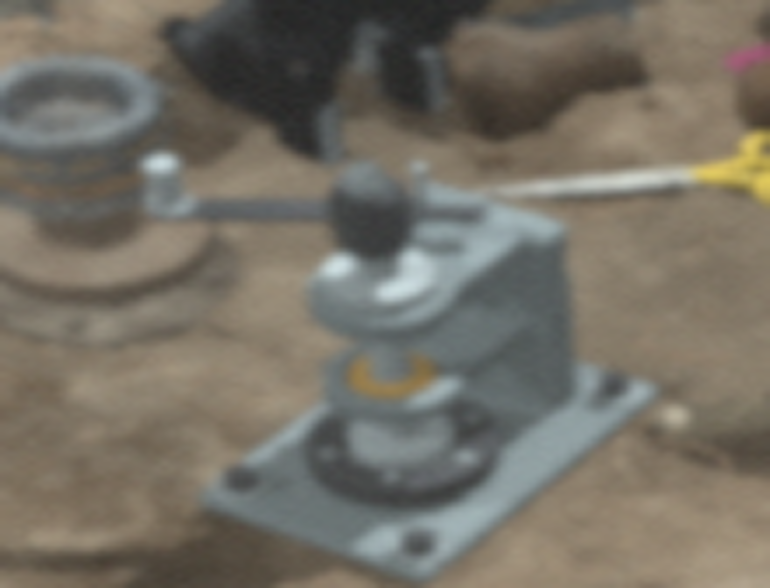

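```bash
python3 -m inch '[[0,0,0,0,0,-8.5,0.1],[0,0,0,0,0,-8.5,0.1],[0,0,0,0,0,-8.5,0.1],[0,0,0,0,0,-8.5,0.1],[0,0,0,0,0,-8.5,0.1],[0,0,0,0,0,-8.5,0.1],[0,0,0,0,0,-8.5,0.1],[0,0,0,0,0,-8.5,0.1]]'
python3 -c "
from h import *
to([548,161.5,182],np.radians(151))"
```

```text
clock: 23.95
eef_pos: [553.9, 77.0, 253.2]
tcp_rot: [-3.141, -0.001, 2.64]
contact_force: [-0.8, -0.1, 0.4]
opening: 0.449
grasp_force: 0.0
pos [553.9  77.  253.2] rot [-3.1406e+00 -1.3000e-03  2.6396e+00] F [-0.8 -0.1  0.4] shift [0.0458 0.0712 0.0712] turn 0.2
```

```bash
python3 -m inch '[[0.015,0.024,0,0,0,0,0.1],[0.016,0.024,0,0,0,0,0.1],[0.015,0.023,0,0,0,0,0.1],[0,0,0.02,0,0,0,0.1],[0,0,0.02,0,0,0,0.1],[0,0,0,0,0,0,0.1]]'
python3 -c "
from h import *
to([548,161.5,182],np.radians(151))
f=eyes.grab_frame('scene');g=eyes.grab_frame('top')
a=cv2.resize(f['img'][100:220,160:290],(400,369),interpolation=cv2.INTER_CUBIC);b=cv2.resize(g['img'][150:270,110:240],(400,369),interpolation=cv2.INTER_CUBIC)
cv2.imwrite('pics/knob.png',np.hstack([a,b]))"
```

```text
clock: 24.55
eef_pos: [546.6, 161.1, 210.9]
tcp_rot: [-3.137, -0.004, 2.634]
contact_force: [-0.2, 0.3, -0.3]
opening: 0.449
grasp_force: 0.0
pos [546.6 161.1 210.9] rot [-3.1374 -0.0041  2.634 ] F [-0.2  0.3 -0.3] shift [-0.001   0.001   0.0289] turn -0.1
```

View pics/knob.png

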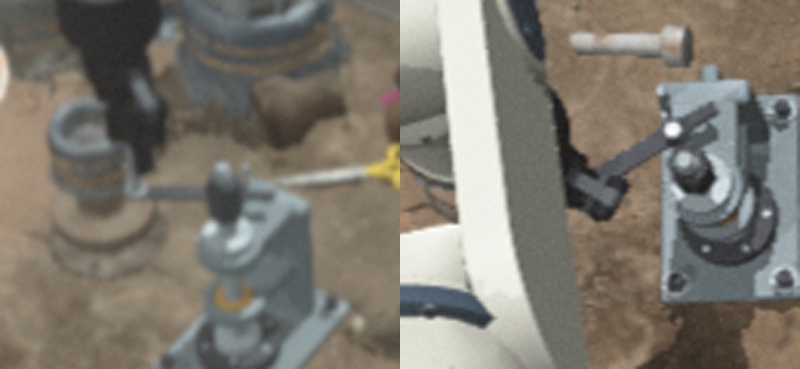

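```bash
python3 -m inch '[[-0.001,0.001,0.008,0,0,0,0.1],[0,0,0.005,0,0,0,0.1],[0,0,0.004,0,0,0,0.1],[0,0,0,0,0,0,0.1]]'
python3 -m inch '[[0,0,0.006,0,0,0,0.1],[0,0,0.004,0,0,0,0.1],[0,0,0,0,0,0,0.1]]'
```

```text
clock: 25.05
eef_pos: [549.9, 161.7, 196.7]
tcp_rot: [-3.141, -0.001, 2.633]
contact_force: [0.4, 0.4, -0.7]
opening: 0.45
grasp_force: 0.0
clock: 25.35
eef_pos: [549.8, 161.7, 186.5]
tcp_rot: [-3.141, -0.001, 2.633]
contact_force: [0.1, -0.5, -0.1]
opening: 0.451
grasp_force: 0.0
```

```bash
python3 -m inch '[[0,0,0.004,0,0,0,0.1],[0.0004,-0.005,0,0,0,0,0.1],[0.0004,-0.005,0,0,0,0,0.1],[0.0004,-0.005,0,0,0,0,0.1],[0,0,0,0,0,0,0.1]]'
python3 -m inch '[[0.0018,-0.0042,0,0,0,0,0.1],[0.0018,-0.0042,0,0,0,0,0.1],[0.0018,-0.0042,0,0,0,0,0.1],[0.0018,-0.0042,0,0,0,0,0.1],[0,0,0,0,0,0,0.1]]'
```

```text
clock: 25.85
eef_pos: [541.4, 148.8, 183.3]
tcp_rot: [-3.142, -0.0, 2.633]
contact_force: [-0.5, -0.1, -0.7]
opening: 0.454
grasp_force: 0.0
clock: 26.35
eef_pos: [526.9, 137.6, 183.2]
tcp_rot: [-3.141, 0.0, 2.633]
contact_force: [-0.3, -0.2, -0.7]
opening: 0.449
grasp_force: 0.0
```

```bash
python3 -m inch '[[0.0007,-0.005,0,0,0,0,0.1],[0.0007,-0.005,0,0,0,0,0.1],[0.0007,-0.005,0,0,0,0,0.1],[0.0008,-0.005,0,0,0,0,0.1]]'
python3 -m inch '[[-0.0006,-0.005,0,0,0,0,0.1],[-0.0006,-0.005,0,0,0,0,0.1],[-0.0006,-0.005,0,0,0,0,0.1],[-0.0005,-0.005,0,0,0,0,0.1]]'
python3 - <<'E'
from h import *
to([504.3,83,183])
g=eyes.grab_frame('scene')
cv2.imwrite('pics/mid.png',cv2.resize(g['img'][100:250,160:290],(520,600),interpolation=cv2.INTER_CUBIC))
E
```

```text
clock: 26.75
eef_pos: [514.9, 121.7, 183.2]
tcp_rot: [-3.142, 0.0, 2.633]
contact_force: [0.5, 0.9, -0.2]
opening: 0.448
grasp_force: 0.4
clock: 27.15
eef_pos: [507.4, 103.1, 183.2]
tcp_rot: [3.142, 0.0, 2.633]
contact_force: [0.8, -0.1, -0.6]
opening: 0.45
grasp_force: 0.6
pos [507.4 103.1 183.2] rot [3.1415e+00 3.0000e-04 2.6334e+00] F [ 0.8 -0.1 -0.6] shift [-0.007  -0.019   0.0002]
```

View pics/mid.png

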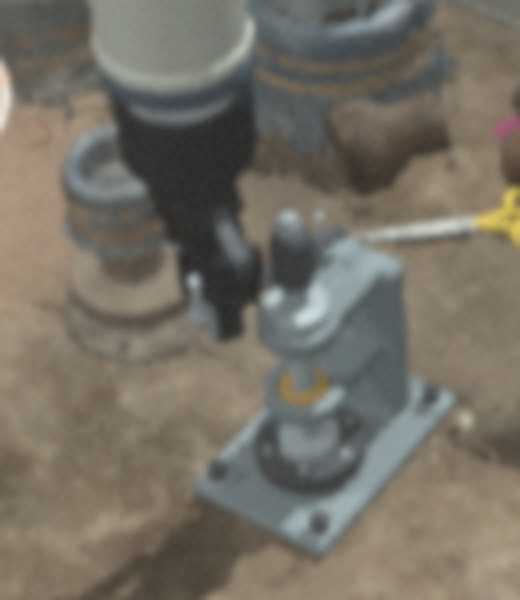

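```bash
python3 -m inch '[[-0.0017,-0.0045,0,0,0,0,0.1],[-0.0017,-0.0045,0,0,0,0,0.1],[-0.0017,-0.0045,0,0,0,0,0.1],[0,0,0,0,0,0,0.1]]'
python3 -m inch '[[-0.001,-0.002,0,0,0,0,0.1],[-0.001,-0.002,0,0,0,0,0.1],[0,0,0,0,0,0,0.1]]'
```

```text
clock: 27.6
eef_pos: [505.2, 88.6, 183.2]
tcp_rot: [-3.141, 0.0, 2.633]
contact_force: [0.4, 0.1, 0.2]
opening: 0.45
grasp_force: 0.0
clock: 27.9
eef_pos: [505.1, 84.5, 183.2]
tcp_rot: [-3.141, 0.0, 2.633]
contact_force: [0.3, -0.2, 0.2]
opening: 0.451
grasp_force: 0.0
```

```bash
python3 -m inch '[[-0.0005,-0.001,0,0,0,0,0.1],[0,0,0,0,0,0,0.1]]'
python3 -m inch '[[-0.0005,-0.001,0,0,0,0,0.1],[0,0,0,0,0,0,0.1]]'
```

```text
clock: 28.1
eef_pos: [505.0, 83.6, 183.2]
tcp_rot: [-3.142, -0.0, 2.633]
contact_force: [0.3, 0.1, 0.0]
opening: 0.448
grasp_force: 0.0
clock: 28.3
eef_pos: [505.0, 83.0, 183.2]
tcp_rot: [3.141, -0.0, 2.633]
contact_force: [1.0, 3.7, -0.0]
opening: 0.448
grasp_force: 1.9
```

```bash
python3 -m inch '[[-0.0003,-0.0005,0,0,0,0,0.1],[0,0,0,0,0,0,0.1]]'
python3 -m inch '[[-0.0002,-0.0003,0,0,0,0,0.1],[0,0,0,0,0,0,0.1]]'
```

```text
clock: 28.5
eef_pos: [505.0, 82.8, 183.2]
tcp_rot: [3.14, -0.001, 2.633]
contact_force: [-0.3, 7.7, -0.6]
opening: 0.448
grasp_force: 3.2
clock: 28.7
eef_pos: [505.0, 82.7, 183.2]
tcp_rot: [3.14, -0.001, 2.633]
contact_force: [-0.3, 9.3, 0.3]
opening: 0.453
grasp_force: 3.8
```

```bash
python3 -m inch '[[0.0007,0.003,0,0,0,0,0.1],[0.001,0.004,0,0,0,0,0.1],[0,0,-0.01,0,0,0,0.1],[0,0,-0.03,0,0,0,0.1],[0,0,-0.04,0,0,0,0.1],[0,0,-0.03,0,0,0,0.1]]'
python3 -m inch '[[0.04,0.02,0,0,0,0,0.1],[0.04,0.02,0,0,0,0,0.1],[0.04,0.02,0,0,0,0,0.1],[0.04,0.02,0,0,0,0,0.1],[0.03,0.02,0,0,0,0,0.1],[0,0,0,0,0,0,0.1]]'
python3 - <<'E'
from h import *
to([504.3,83,183])
f=eyes.grab_frame('scene');g=eyes.grab_frame('top')
a=cv2.resize(f['img'][130:250,180:280],(400,480),interpolation=cv2.INTER_CUBIC);b=cv2.resize(g['img'][160:280,150:250],(400,480),interpolation=cv2.INTER_CUBIC)
cv2.imwrite('pics/end.png',np.hstack([a,b]))
E
```

```text
clock: 29.3
eef_pos: [507.3, 88.4, 296.0]
tcp_rot: [3.141, 0.002, 2.633]
contact_force: [0.0, -0.7, -0.0]
opening: 0.452
grasp_force: 0.0
clock: 29.9
eef_pos: [388.0, 271.1, 294.1]
tcp_rot: [3.14, -0.0, 2.637]
contact_force: [1.0, -0.4, -0.7]
opening: 0.451
grasp_force: 0.0
pos [388.  271.1 294.1] rot [ 3.1402e+00 -2.0000e-04  2.6369e+00] F [ 1.  -0.4 -0.7] shift [-0.1928 -0.1085  0.1111]
```

View pics/end.png

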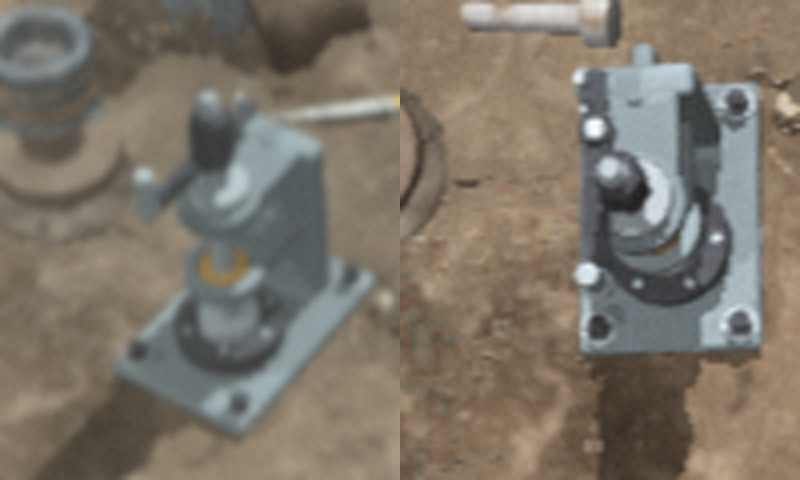

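The picture shows the keeper bar closed along −x over the collar: post at (594,128) and knob at (587,274) in the right crop. The shaft is home and the robot is clear.

```bash
python3 -c "
from rig import r
print(r.sign_off())"
```

```text
the job is handed in; nothing more can be done
None
```

The long shaft is fully home, with its square end in the drive socket and its collar on the upper bearing; the keeper bar is swung to its stop over the collar. The short shaft, arbor and brush were not touched, and the job was handed in at about 30 s of the 72 s allowed.

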